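# Shift the gearbox lever into third

### The job

Shift the gearbox lever into third gear by pushing it with the fingers, without gripping it: bring it to the cross slot of the H-shaped gate, push it across to the right-hand lane, then push it forward, away from the robot, fully home into the third slot (the far right one as seen from the robot), and leave it there. Do not pinch the lever or force it hard against the gate, and leave everything else where it lies.

Things in the scene. Friction and masses are not known exactly. Their poses are not given: they have to be found in the camera images.
- gearbox: fixed aluminium gearbox, 220 (x) x 280 (y) x 110 mm high, with a lever standing through an H-shaped gate in its lid. Origin: centre of the underside; its +x is forward (away from the robot), +y is left
- gate (a point): middle of the H, on the top of the dark steel gate plate (110 x 114 mm) on the lid, 116 mm above the table; axes as the gearbox's. Two lanes along x, 17 mm wide, centred 20 mm left and right, joined by an 18 mm cross slot along y. Seen from the robot: slot 1 far left, 2 near left, 3 far right, 4 near right, marked by one to four small brass rivets
- pivot (a point): the fixed point the lever tilts about, 43 mm above the table, straight under the middle of the H
- grip (a point): centre of the lever's square black upright grip (30 x 30 x 70 mm, 36 mm over its four rubber side pads), on a 12 mm round steel stick, 165 mm from the pivot; along the stick the pads span 135 to 195 mm from the pivot. The lever starts somewhere along the left lane; friction keeps it wherever it is left, and it takes about 3 N at the grip to move it
- across (a joint): sideways tilt of the lever, rad, positive to the gearbox's right (-y), 0 midway between the lanes. -0.28 is the middle of the left lane, +0.28 the middle of the right lane (lane play about 0.035 either way)
- fore (a joint): forward tilt of the lever, rad, positive forward (gearbox +x). 0 is the middle of the cross slot (play about 0.04 either way; within it the lever can cross); about +0.29 is the far end of a slot, -0.29 the near end
- pad_near: raised rubber pad on the robot side of the lever's grip, 22 mm wide, 60 mm high, 3 mm proud, moving with the lever; origin at the centre of its outer face, 165 mm from the pivot along the stick; axes as the gearbox's when the lever is upright, the face looking to -x
- pad_far: raised rubber pad on the far side of the lever's grip, 22 mm wide, 60 mm high, 3 mm proud, moving with the lever; origin at the centre of its outer face, 165 mm from the pivot along the stick; axes as the gearbox's when the lever is upright, the face looking to +x
- pad_left: raised rubber pad on the left side of the lever's grip, 22 mm wide, 60 mm high, 3 mm proud, moving with the lever; origin at the centre of its outer face, 165 mm from the pivot along the stick; axes as the gearbox's when the lever is upright, the face looking to +y
- pad_right: raised rubber pad on the right side of the lever's grip, 22 mm wide, 60 mm high, 3 mm proud, moving with the lever; origin at the centre of its outer face, 165 mm from the pivot along the stick; axes as the gearbox's when the lever is upright, the face looking to -y
- white_terminal: loose white ceramic terminal block, 34 x 54 x 26 mm, lying on the gearbox lid left of the gate plate; origin under its centre. Leave alone
- bracket: loose small steel angle bracket, 50 x 30 x 28 mm, lying on the gearbox lid right of the gate plate; origin under its centre. Leave alone
- manifold: loose aluminium block, 60 mm cube with drilled holes, on the table left of the gearbox; origin under its centre. Leave alone
- black_terminal: loose black terminal strip, 28 x 75 x 20 mm, on the table right of the gearbox; origin under its centre. Leave alone
- tape: loose roll of yellow tape lying flat, 90 mm across, 24 mm high, far right on the table; origin under its centre. Leave alone
- screwdriver: loose screwdriver lying far right on the table; origin under its middle. Leave alone
- blue_bin: loose open blue plastic bin, 170 x 120 x 70 mm, with bolts in it, far left on the table; origin under its centre. Leave alone

How it is judged:
On the way, in this order (a step that is already met when the one before it is completed fails the run):
1. the lever has been moved across the cross slot into the right-hand lane (value of joint across above 0.2 rad and value of joint fore below 0.2 rad), for 0.05 s.
2. the lever is fully forward in the third slot (value of joint fore above 0.25 rad and value of joint across above 0.2 rad), for 0.2 s.
At the end, for the whole second after the job is handed in: The lever stands still in the third slot: forward tilt above 0.25 rad (of about 0.29), tilted more than 0.2 rad to the right, nothing else displaced by more than 15 mm (all of step 2 and velocity of joint fore between -0.05 and 0.05 rad/s and velocity of joint across between -0.05 and 0.05 rad/s and not (distance of any of white_terminal, bracket, manifold, black_terminal, tape, screwdriver, blue_bin from where it was at the start of the episode above 0.015 m)); the robot touches nothing.
It fails at once if the lever's grip is pinched: opposite pads pressed by the fingers at once (over 1 N each) ((contact force between the fingers and pad_near above 1 N and contact force between the fingers and pad_far above 1 N) or (contact force between the fingers and pad_left above 1 N and contact force between the fingers and pad_right above 1 N)).
It fails at once if the lever is forced: more than 60 N of finger force on a pad (contact force between the fingers and pad_near above 60 N or contact force between the fingers and pad_far above 60 N or contact force between the fingers and pad_left above 60 N or contact force between the fingers and pad_right above 60 N).
It fails at once if a bystander is displaced by more than 15 mm (distance of any of white_terminal, bracket, manifold, black_terminal, tape, screwdriver, blue_bin from where it was at the start of the episode above 0.015 m).
It also fails if it takes over 54 s, if anything falls off the work surface, if the arm or the gripper's body presses on something with over 40 N, if the wrist force passes 120 N, or if a joint passes its speed limit or range.

### The arm

A 7-joint arm with a two-finger parallel gripper is mounted at the origin on the work surface. World frame = base frame: x ahead of the robot, y to its left, z up, the work surface at z = 0. Lengths are in m, angles in rad, forces in N, time in s.
With the tool pointing down it reaches from about 0.4 to 0.85 m from the base axis. Payload 4.5 kg.
Tool frame: the origin (TCP) lies between the finger pads; the fingertips stand 11 mm ahead of it and the grasp point (between the pads) lies 8 mm behind it (r.nose_length is the distance from the TCP to the fingertips, in m); z points along the fingers, y is the line along which they close (so a half turn about z gives the same grasp; the last joint's range is limited). The gripper opens to 88 mm and grips with 3 to 60 N. Pads are 18 mm wide; open, the fingers measure 123 mm over their backs; the gripper's body (75 mm by 187 mm) begins 45 mm behind the grasp point.
Start: joints at [-1.211, 0.689, -0.195, 1.565, 0.157, 0.902, -0.215], TCP at [0.2, 0.592, 0.25] pointing down, gripper open.
Joint ranges: [-3.01, 3.01], [-0.46, 2.08], [-1.47, 1.51], [0.13, 2.56], [-1, 4.14], [0.04, 2.09], [-2.66, 2.66]. Speed limits (rad/s): [2.57, 2.57, 3.14, 3.14, 3.14, 3.14, 3.14].

### API

Orientations are given as a unit quaternion [x, y, z, w].
In Python, from plant import get_state, snapshot, camera_model, r gives the robot as it stands.
- The arm moves only by the shell command python3 -m inch 'ROWS' [FORCE]. ROWS is text: rows parted by semicolons, each of 7 numbers parted by spaces: the opening, from -1 (shut) to 1 (fully open), then the shift along the tool's x, y, z in m, then the turn, a rotation vector about the tool's x, y, z in rad. A call has 1 to 20 rows; each row shifts and turns the commanded pose from where the row before left it, along the tool's axes as they then stand; what a row does not reach is not made up. A row lasts 1/12 s, in which the tool goes at most 41.7 mm and 7.16 degrees, less where a joint would pass 70% of its speed; a pose out of reach is approached as far as the arm can. A call is refused whole if a number of a shift passes 0.0417 or a number of a turn 0.125, either way. A call with a gripper value outside its range is refused whole. The fingers move at their own pace and stop on an object; FORCE is the grip in N (left out, the last holds). Time passes only in rows, so rows that do not move let the fingers close. It gives the time, the measured TCP pose, the force, the opening and the grip force at its end, in the units of the state.
- get_state(): the state, without advancing time (a new reading comes with each control period).
- snapshot(name): name is "scene" or "top"; returns (picture, depth): 420x560x3 uint8, red, green, blue; 420x560 float32, m along the optical axis (not along the pixel's ray), 0 where there is no reading.
- camera_model(name): a dict with "intrinsics" (3x3 intrinsics, pixels), "view" (4x4, takes a point from world to camera coordinates). Camera axes: x right, y down, z forward; pixel columns grow to the right and rows downward; lengths in m; the calibration is good to about 2 mm. A picture is of the moment at which its call begins. camera_model takes no time and is no camera call.
- r.finish_job(): hands the job in; it is judged then, once.
The state is a dict: "clock": time; "q": joint angles; "qd": joint speeds; "joint_torque": joint torques, N m; "tool_pos": TCP position; "eef_rot": TCP orientation; "contact_force": force on the tool from outside, world axes, zero at the start; "moment": the same for the moment, N m; "opening": opening from 0.0 (shut) to 1.0 (fully open); "finger_force": force on a finger pad.
Only numpy, scipy, OpenCV 4.12 (cv2) and the standard library are available. Lean on these libraries where they do the work, as an engineer would, in place of code of your own. Each camera call takes 0.05 s, during which the arm holds its last target. There are 200 camera calls.

## Working session

There is one attempt and no reset: what is moved stays moved. The work goes in short steps, Python scripts to look and compute and a shell command to move; the robot and the scene stay as the last step left them, time stands still between calls to the robot, and variables do not carry over. Pictures are saved under pics/ and viewed, at most 10 in all, crops included, and the job is handed in when it is done.

```bash
mkdir -p pics; ls; python3 - <<'E'
from plant import *
import cv2,numpy as np
print(get_state())
for n in("scene","top"):
    p,d=snapshot(n);np.savez(n+"0.npz",p=p,d=d);cv2.imwrite(f"pics/{n}0.png",p[:,:,::-1]);c=camera_model(n);print(c)
E
```

```text
pics
{'clock': 0.0, 'q': array([-1.2111612 ,  0.68999448, -0.19452954,  1.56632843,  0.15732976,
        0.90247475, -0.2150748 ]), 'qd': array([-0.00050086, -0.00072743,  0.00126658,  0.00035239, -0.00061885,
       -0.00023538,  0.0001306 ]), 'joint_torque': array([-7.58401857e-04, -5.27571523e+01, -1.26714002e+00, -1.53434855e+01,
       -5.26293903e-02,  6.45851178e-03,  1.66575783e-04]), 'tool_pos': array([0.19991377, 0.59153339, 0.24890801]), 'eef_rot': array([ 1.62129595e-01,  9.86769059e-01, -9.01291804e-04, -7.74280568e-05]), 'contact_force': array([-0.95759624,  0.93029367, -0.3222233 ]), 'moment': array([0.00949848, 0.0042094 , 0.04095724]), 'finger_force': 0.0, 'opening': 1.000634628052863}
{'intrinsics': array([[498.37846969,   0.        , 282.48921916],
       [  0.        , 498.37846969, 215.67692894],
       [  0.        ,   0.        ,   1.        ]]), 'view': array([[-5.98892307e-01,  8.00829038e-01, -9.25315397e-04,
         3.17140636e-01],
       [ 6.81103499e-01,  5.08748291e-01, -5.26567375e-01,
        -2.90732153e-01],
       [-4.21219692e-01, -3.15987386e-01, -8.50132898e-01,
         1.93131467e+00],
       [ 0.00000000e+00,  0.00000000e+00,  0.00000000e+00,
         1.00000000e+00]])}
{'intrinsics': array([[536.29609394,   0.        , 286.4374025 ],
       [  0.        , 536.29609394, 208.43307621],
       [  0.        ,   0.        ,   1.        ]]), 'view': array([[-0.00985541, -0.99991409, -0.00864152,  0.02420966],
       [-0.99203661,  0.01086221, -0.12548056,  0.52480087],
       [ 0.12556365,  0.00733604, -0.99205844,  1.54287008],
       [ 0.        ,  0.        ,  0.        ,  1.        ]])}
```

View pics/top0.png

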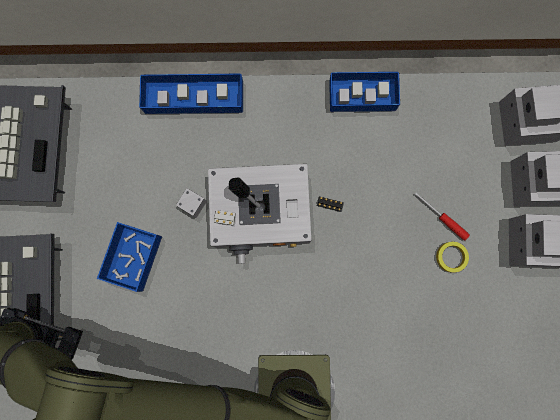

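View pics/scene0.png

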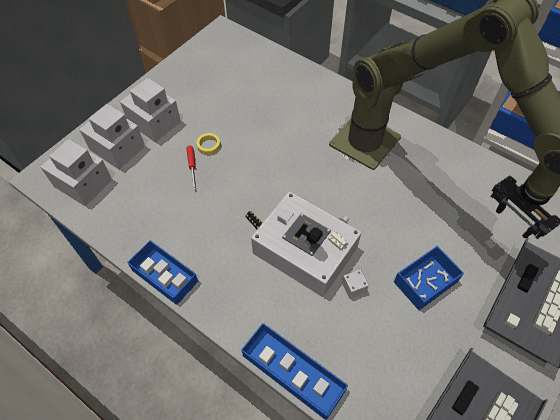

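The top view shows the gearbox at columns 207-312, rows 164-246. The gate plate is around (261,203) and the black grip around (238,187), tilted far left. The white terminal is at (224,217), the bracket at (292,208). Next I'll measure these.

```bash
cat > h.py <<'E'
from plant import *
import cv2,numpy as np
def ray(n,u,v,z):
    c=camera_model(n);K=c["intrinsics"];V=c["view"];R=V[:3,:3];o=-R.T@V[:3,3]
    d=R.T@np.linalg.inv(K)@np.array([u,v,1.]);return o+d*(z-o[2])/d[2]
def proj(n,P):
    c=camera_model(n);q=c["view"][:3,:3]@np.array(P)+c["view"][:3,3];q=c["intrinsics"]@q;return q[:2]/q[2]
def cloud(n,d):
    c=camera_model(n);K=c["intrinsics"];V=c["view"];v,u=np.indices(d.shape)
    X=np.stack([(u-K[0,2])/K[0,0]*d,(v-K[1,2])/K[1,1]*d,d],-1)
    return (X-V[:3,3])@V[:3,:3]
E
python3 - <<'E'
from h import *
D=np.load("top0.npz");p,d=D["p"],D["d"];X=cloud("top",d)
m=((abs(X[...,2]-.112)<.012)&(d>0)).astype(np.uint8);m[:150]=0;m[260:]=0;m[:,:195]=0;m[:,325:]=0
cs,_=cv2.findContours(m,0,1);c=max(cs,key=cv2.contourArea)
w=np.array([ray("top",*q[0],.11)[:2] for q in c],np.float32);print("lid",cv2.minAreaRect(w))
s=p.sum(2)
g=((s<330)&(m>0)).astype(np.uint8)
cs,_=cv2.findContours(g[:,:],0,1)
for c in cs:
    if cv2.contourArea(c)>60: print("dark",cv2.boundingRect(c),cv2.minAreaRect(np.array([ray("top",*q[0],.116)[:2] for q in c],np.float32)))
for n in("top","scene"):
    D=np.load(n+"0.npz");p,d=D["p"],D["d"];X=cloud(n,d)
    k=(X[...,2]>.15)&(X[...,2]<.26)&(abs(X[...,0]-.58)<.15)&(abs(X[...,1]-.06)<.15)&(p.sum(2)<200)
    P=X[k];print(n,len(P),P.mean(0),P.min(0),P.max(0))
    t=P[P[:,2]>P[:,2].max()-.01];print(t.mean(0))
D=np.load("top0.npz");s=cv2.resize(D["p"][155:255,195:345],None,fx=5,fy=5,interpolation=2)
D=np.load("scene0.npz");s2=cv2.resize(D["p"][185:300,240:372],None,fx=4.5,fy=4.5,interpolation=2)
cv2.imwrite("pics/c1.png",s[:,:,::-1]);cv2.imwrite("pics/c2.png",s2[:,:,::-1])
E
```

```text
lid ((0.5280979871749878, 0.09530605375766754), (0.22024549543857574, 0.28008633852005005), 2.198302745819092)
dark (238, 184, 42, 41) ((0.5281009078025818, 0.09589655697345734), (0.11056758463382721, 0.11442702263593674), 2.2614378929138184)
top 310 [0.55762364 0.14061067 0.21713105] [0.53748099 0.1172177  0.17306504] [0.58306931 0.16676447 0.24332633]
[0.56576983 0.14740198 0.23686367]
scene 186 [0.57092144 0.14712656 0.21977854] [0.54904063 0.1214079  0.16356828] [0.58404478 0.16575937 0.24326941]
[0.5673504  0.14871532 0.23649507]
```

View pics/c1.png

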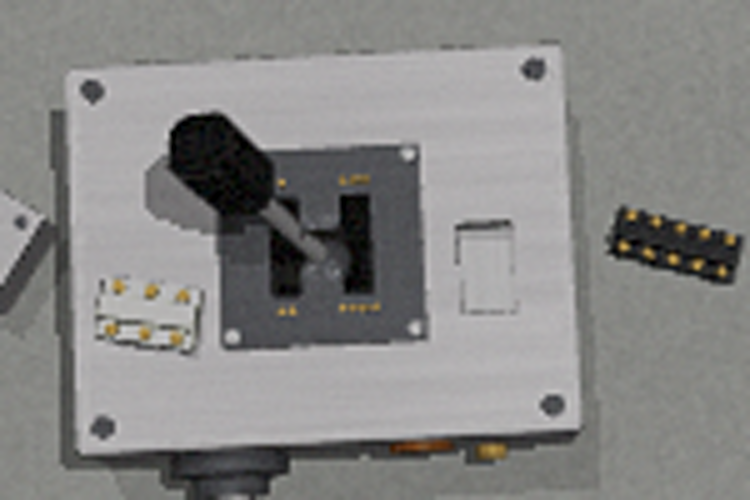

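The crop shows an H gate with the lever leaning far left, partway into slot 1. The gate is at about (0.528, 0.096) with 2.2° yaw. The lever's fore tilt is about 0.2 and its across tilt about -0.27. I'll shut the fingers, align with the gearbox, and go behind the lever on its far side.

```bash
python3 -m inch '-1 0 0 -0.013 0 0 -0.12;-1 0 0 -0.013 0 0 -0.12;-1 0 0 -0.013 0 0 -0.12;-1 0 0 -0.013 0 0 -0.005' 20
python3 -m inch '-1 -0.021 -0.023 0 0 0 0;-1 -0.021 -0.023 0 0 0 0;-1 -0.021 -0.023 0 0 0 0;-1 -0.021 -0.023 0 0 0 0;-1 -0.021 -0.023 0 0 0 0;-1 -0.021 -0.023 0 0 0 0;-1 -0.021 -0.023 0 0 0 0;-1 -0.021 -0.023 0 0 0 0;-1 -0.021 -0.023 0 0 0 0;-1 -0.021 -0.023 0 0 0 0;-1 -0.021 -0.023 0 0 0 0;-1 -0.021 -0.023 0 0 0 0;-1 -0.021 -0.023 0 0 0 0;-1 -0.021 -0.023 0 0 0 0;-1 -0.021 -0.023 0 0 0 0;-1 -0.021 -0.023 0 0 0 0;-1 -0.021 -0.023 0 0 0 0;-1 -0.021 -0.023 0 0 0 0;-1 -0.021 -0.023 0 0 0 0;-1 -0.021 -0.023 0 0 0 0'
python3 -m inch '-1 0 0 0 0 0 0;-1 0 0 0 0 0 0'
cat > gf.py <<'E'
from h import *
c,s=np.cos(.0387),np.sin(.0387);G=np.array([[c,-s],[s,c]]) # gearbox axes
def tcp():
    S=get_state();p=S["tool_pos"];g=G.T@(p[:2]-[.528,.0957]);f=S["contact_force"].copy();f[:2]=G.T@f[:2]
    q=S["eef_rot"]
    print("t %.2f tcp in gate frame x %.4f y %.4f z %.4f"%(S["clock"],*g,p[2]),"F",f.round(1),"q",q.round(4),"op",round(S["opening"],3))
if __name__=="__main__": tcp()
E
python3 gf.py
```

```text
clock: 0.43
tool_pos: [0.2001, 0.5916, 0.3017]
eef_rot: [-0.022, 1.0, -0.001, -0.0]
contact_force: [-0.3, -0.3, 1.1]
opening: 0.721
finger_force: 0.0
clock: 2.1
tool_pos: [0.6384, 0.1475, 0.3012]
eef_rot: [-0.02, 1.0, -0.0, -0.001]
contact_force: [0.2, 1.8, -0.6]
opening: 0.002
finger_force: 0.0
clock: 2.27
tool_pos: [0.6385, 0.1464, 0.3007]
eef_rot: [-0.017, 1.0, -0.001, -0.0]
contact_force: [-0.3, 1.5, -0.4]
opening: 0.008
finger_force: 0.0
t 2.27 tcp in gate frame x 0.1124 y 0.0464 z 0.3007 F [-0.2  1.5 -0.4] q [-1.740e-02  9.998e-01 -6.000e-04 -5.000e-04] op 0.008
```

```bash
python3 -m inch '-1 0 0 0.02 0 0 0;-1 0 0 0.025 0 0 0;-1 0 0 0.025 0 0 0;-1 0 0 0.026 0 0 0;-1 0.01 0 0 0 0 0;-1 0.01 0 0 0 0 0;-1 0 0 0 0 0 0;-1 0 0 0 0 0 0'
python3 gf.py; python3 - <<'E'
from h import *
p,d=snapshot("scene");s2=cv2.resize(p[165:300,230:385],None,fx=4,fy=4,interpolation=2);q,_=snapshot("top");s1=cv2.resize(q[155:255,200:320],None,fx=4,fy=4,interpolation=2)
cv2.imwrite("pics/a1.png",s2[:,:,::-1])
E
```

```text
clock: 2.93
tool_pos: [0.617, 0.1497, 0.206]
eef_rot: [-0.021, 1.0, 0.0, -0.0]
contact_force: [0.3, -0.1, 0.1]
opening: 0.001
finger_force: 0.0
t 2.93 tcp in gate frame x 0.0910 y 0.0505 z 0.2060 F [ 0.3 -0.1  0.1] q [-2.080e-02  9.998e-01  4.000e-04 -2.000e-04] op 0.001
```

View pics/a1.png

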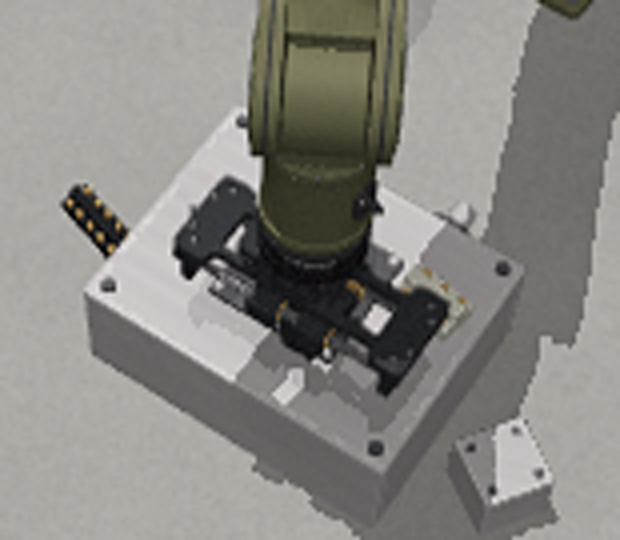

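The gripper hides the lever and everything else is clear. I'll push toward the robot in small steps and watch the force.

```bash
for i in 1; do :; done
python3 -m inch '-1 0.007 0.002 0 0 0 0;-1 0.005 0.002 0 0 0 0;-1 0 0 0 0 0 0'; python3 gf.py
python3 -m inch '-1 0.004 0 0 0 0 0;-1 0.004 0 0 0 0 0;-1 0 0 0 0 0 0'; python3 gf.py
python3 -m inch '-1 0.004 0 0 0 0 0;-1 0.004 0 0 0 0 0;-1 0 0 0 0 0 0'; python3 gf.py
```

```text
clock: 3.28
tool_pos: [0.6043, 0.1527, 0.2059]
eef_rot: [-0.02, 1.0, 0.0, -0.001]
contact_force: [0.4, 0.6, -0.3]
opening: 0.001
finger_force: 0.0
t 3.28 tcp in gate frame x 0.0784 y 0.0540 z 0.2059 F [ 0.4  0.6 -0.3] q [-2.040e-02  9.998e-01  3.000e-04 -5.000e-04] op 0.001
clock: 3.53
tool_pos: [0.5967, 0.1513, 0.2057]
eef_rot: [-0.02, 1.0, -0.0, -0.0]
contact_force: [-0.2, -0.1, -0.5]
opening: 0.012
finger_force: 0.0
t 3.53 tcp in gate frame x 0.0708 y 0.0529 z 0.2057 F [-0.2 -0.  -0.5] q [-1.980e-02  9.998e-01 -1.000e-04 -4.000e-04] op 0.012
clock: 3.78
tool_pos: [0.5904, 0.1515, 0.2065]
eef_rot: [-0.02, 1.0, 0.001, 0.001]
contact_force: [2.7, -0.7, 0.5]
opening: 0.001
finger_force: 1.6
t 3.78 tcp in gate frame x 0.0645 y 0.0533 z 0.2065 F [ 2.7 -0.8  0.5] q [-1.970e-02  9.998e-01  5.000e-04  1.500e-03] op 0.001
```

Contact is at x≈0.0645, which fits a fore tilt of 0.2. The lever is neutral when the tool is at x≈0.027.

```bash
python3 -m inch '-1 0.005 0 0 0 0 0;-1 0.006 0 0 0 0 0;-1 0.006 0 0 0 0 0;-1 0.006 0 0 0 0 0;-1 0 0 0 0 0 0'; python3 gf.py
python3 -m inch '-1 0.004 0 0 0 0 0;-1 0.004 0 0 0 0 0;-1 0.004 0 0 0 0 0;-1 0.002 0 0 0 0 0;-1 0 0 0 0 0 0;-1 0 0 0 0 0 0'; python3 gf.py
```

```text
clock: 4.2
tool_pos: [0.5646, 0.1502, 0.2056]
eef_rot: [-0.02, 1.0, -0.0, -0.001]
contact_force: [1.5, 1.1, 2.2]
opening: 0.007
finger_force: 1.1
t 4.20 tcp in gate frame x 0.0387 y 0.0531 z 0.2056 F [1.5 1.1 2.2] q [-2.010e-02  9.998e-01 -2.000e-04 -1.100e-03] op 0.007
clock: 4.7
tool_pos: [0.5523, 0.1495, 0.2056]
eef_rot: [-0.02, 1.0, -0.0, -0.0]
contact_force: [2.0, 1.0, 1.1]
opening: 0.008
finger_force: 1.0
t 4.70 tcp in gate frame x 0.0264 y 0.0529 z 0.2056 F [2.1 0.9 1.1] q [-1.960e-02  9.998e-01 -1.000e-04 -3.000e-04] op 0.008
```

```bash
python3 -m inch '-1 -0.02 0 0 0 0 0;-1 -0.03 0 0 0 0 0;-1 0 0.03 0 0 0 0;-1 0 0.04 0 0 0 0;-1 0 0.04 0 0 0 0;-1 0 0.04 0 0 0 0;-1 0.026 0.01 0 0 0 0;-1 0.026 0 0 0 0 0;-1 0.024 0 0 0 0 0;-1 0 0 0 0 0 0;-1 0 0 0 0 0 0'; python3 gf.py
cat > lev.py <<'E'
from gf import *
for n in("top","scene"):
    p,d=snapshot(n);X=cloud(n,d);g=(X[...,:2]-[.528,.0957])@G
    z=X[...,2];k=(z>.165)&(z<.25)&(abs(g[...,0])<.09)&(abs(g[...,1])<.085)&(p.sum(2)<200)
    P=np.c_[g[k],z[k]]
    if len(P)<20: print(n,"few",len(P));continue
    t=P[P[:,2]>P[:,2].max()-.012]
    print(n,len(P),"mean",P.mean(0).round(4),"top",((t.min(0)+t.max(0))/2).round(4),"min",P.min(0).round(3),"max",P.max(0).round(3))
    cv2.imwrite(f"pics/lev_{n}.png",cv2.resize(p[155:255,195:345] if n=="top" else p[165:300,230:385],None,fx=4,fy=4,interpolation=2)[:,:,::-1])
E
python3 lev.py
```

```text
clock: 5.62
tool_pos: [0.5181, 0.3078, 0.205]
eef_rot: [-0.021, 1.0, -0.001, -0.002]
contact_force: [0.4, -0.9, 0.0]
opening: 0.003
finger_force: 0.0
t 5.62 tcp in gate frame x -0.0016 y 0.2123 z 0.2050 F [ 0.4 -0.9  0. ] q [-0.0206  0.9998 -0.0013 -0.0018] op 0.003
top 282 mean [-0.0046  0.0446  0.2226] top [-0.0022  0.0533  0.2396] min [-0.021  0.021  0.173] max [0.016 0.071 0.246]
scene 208 mean [0.008  0.049  0.2182] top [-2.000e-04  5.190e-02  2.391e-01] min [-0.013  0.022  0.173] max [0.019 0.069 0.245]
```

View pics/lev_top.png

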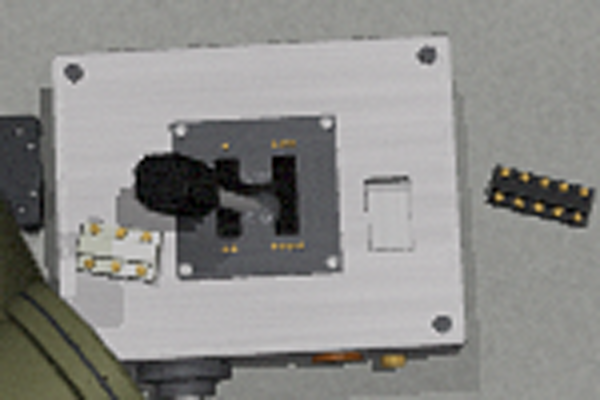

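The lever is centred in the cross slot at grip (210,185) in the crop, fore ≈ 0. Next I'll push right along y, keeping x≈0.

```bash
python3 -m inch '-1 0 -0.03 0 0 0 0;-1 0 -0.035 0 0 0 0;-1 0 -0.03 0 0 0 0;-1 0 -0.015 0 0 0 0;-1 0 0 0 0 0 0'; python3 gf.py
python3 -m inch '-1 0 -0.006 0 0 0 0;-1 0 -0.006 0 0 0 0;-1 0 -0.006 0 0 0 0;-1 0 -0.006 0 0 0 0;-1 0 -0.006 0 0 0 0;-1 0 0 0 0 0 0'; python3 gf.py
```

```text
clock: 6.13
tool_pos: [0.5263, 0.1921, 0.2052]
eef_rot: [-0.015, 1.0, -0.002, -0.0]
contact_force: [1.4, -1.1, -0.2]
opening: 0.003
finger_force: 0.0
t 6.13 tcp in gate frame x 0.0020 y 0.0963 z 0.2052 F [ 1.4 -1.2 -0.2] q [-1.520e-02  9.999e-01 -2.400e-03 -3.000e-04] op 0.003
clock: 6.63
tool_pos: [0.5266, 0.1699, 0.2066]
eef_rot: [-0.02, 1.0, 0.001, 0.001]
contact_force: [-1.2, 3.7, 4.2]
opening: 0.003
finger_force: 2.2
t 6.63 tcp in gate frame x 0.0015 y 0.0742 z 0.2066 F [-1.   3.7  4.2] q [-0.02    0.9998  0.0013  0.0012] op 0.003
```

```bash
python3 -m inch '-1 0 -0.006 0 0 0 0;-1 0 -0.006 0 0 0 0;-1 0 -0.006 0 0 0 0;-1 0 -0.006 0 0 0 0;-1 0 0 0 0 0 0'; python3 gf.py
python3 -m inch '-1 0 -0.006 0 0 0 0;-1 0 -0.006 0 0 0 0;-1 0 -0.006 0 0 0 0;-1 0 -0.004 0 0 0 0;-1 0 0 0 0 0 0'; python3 gf.py
```

```text
clock: 7.05
tool_pos: [0.527, 0.1427, 0.2056]
eef_rot: [-0.019, 1.0, -0.001, -0.0]
contact_force: [0.7, 3.2, 3.5]
opening: 0.004
finger_force: 1.5
t 7.05 tcp in gate frame x 0.0008 y 0.0470 z 0.2056 F [0.8 3.1 3.5] q [-1.870e-02  9.998e-01 -8.000e-04 -1.000e-04] op 0.004
clock: 7.47
tool_pos: [0.5275, 0.1205, 0.2054]
eef_rot: [-0.019, 1.0, -0.001, -0.0]
contact_force: [1.2, 1.3, 1.1]
opening: 0.005
finger_force: 0.9
t 7.47 tcp in gate frame x 0.0005 y 0.0248 z 0.2054 F [1.2 1.3 1.1] q [-1.850e-02  9.998e-01 -8.000e-04 -5.000e-04] op 0.005
```

```bash
python3 -m inch '-1 0 -0.006 0 0 0 0;-1 0 -0.006 0 0 0 0;-1 0 -0.006 0 0 0 0;-1 0 -0.005 0 0 0 0;-1 0 0 0 0 0 0'; python3 gf.py
python3 -m inch '-1 0 -0.004 0 0 0 0;-1 0 -0.004 0 0 0 0;-1 0 0 0 0 0 0'; python3 gf.py
```

```text
clock: 7.88
tool_pos: [0.5284, 0.0976, 0.2054]
eef_rot: [-0.019, 1.0, -0.001, -0.0]
contact_force: [0.9, 1.6, 0.3]
opening: 0.004
finger_force: 0.9
t 7.88 tcp in gate frame x 0.0005 y 0.0019 z 0.2054 F [1.  1.6 0.3] q [-1.860e-02  9.998e-01 -7.000e-04 -5.000e-04] op 0.004
clock: 8.13
tool_pos: [0.5286, 0.0905, 0.2054]
eef_rot: [-0.019, 1.0, -0.0, -0.0]
contact_force: [-0.1, 1.9, -1.3]
opening: 0.003
finger_force: 0.9
t 8.13 tcp in gate frame x 0.0004 y -0.0052 z 0.2054 F [ 0.   1.9 -1.3] q [-1.910e-02  9.998e-01 -4.000e-04 -5.000e-04] op 0.003
```

```bash
python3 -m inch '-1 0 -0.003 0 0 0 0;-1 0 0 0 0 0 0'; python3 gf.py; python3 -m inch '-1 0 0.02 0 0 0 0;-1 0 0.04 0 0 0 0;-1 0.03 0.04 0 0 0 0;-1 0.04 0.04 0 0 0 0;-1 0 0.02 0 0 0 0;-1 0 0 0 0 0 0;-1 0 0 0 0 0 0'; python3 gf.py; sed -i 's/pics\/lev_/pics\/lew_/' lev.py; python3 lev.py
```

```text
clock: 8.3
tool_pos: [0.5288, 0.0881, 0.2055]
eef_rot: [-0.019, 1.0, -0.0, -0.0]
contact_force: [0.7, 1.8, -0.9]
opening: 0.009
finger_force: 0.9
t 8.30 tcp in gate frame x 0.0005 y -0.0077 z 0.2055 F [ 0.7  1.7 -0.9] q [-1.940e-02  9.998e-01 -2.000e-04 -4.000e-04] op 0.009
clock: 8.88
tool_pos: [0.469, 0.2294, 0.2058]
eef_rot: [-0.021, 1.0, -0.001, 0.0]
contact_force: [0.3, -0.4, -0.4]
opening: 0.005
finger_force: 0.0
t 8.88 tcp in gate frame x -0.0538 y 0.1359 z 0.2058 F [ 0.2 -0.4 -0.4] q [-2.070e-02  9.998e-01 -5.000e-04  2.000e-04] op 0.005
top 238 mean [-0.0049 -0.039   0.23  ] top [-0.0012 -0.042   0.2439] min [-0.02  -0.06   0.176] max [ 0.016 -0.016  0.25 ]
scene 246 mean [ 0.006  -0.0346  0.2179] top [ 0.0032 -0.0449  0.2441] min [-0.017 -0.061  0.174] max [ 0.019 -0.015  0.25 ]
```

View pics/lew_top.png

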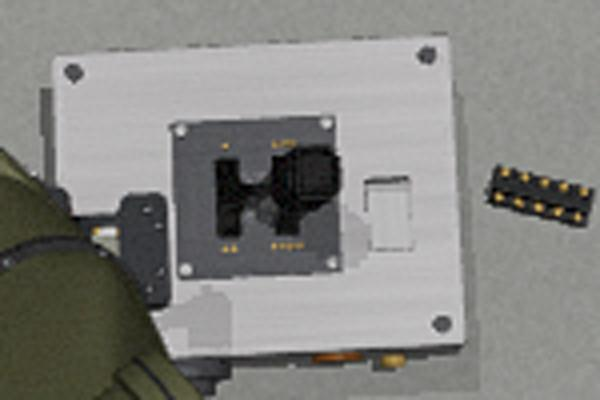

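The lever has crossed but only to about +0.23, so it needs roughly 9 mm more to reach lane centre. I'll push it right again.

```bash
python3 -m inch '-1 -0.027 0 0 0 0 0;-1 -0.027 -0.02 0 0 0 0;-1 0 -0.04 0 0 0 0;-1 0 -0.04 0 0 0 0;-1 0 -0.025 0 0 0 0;-1 0 -0.006 0 0 0 0;-1 0 0 0 0 0 0'; python3 gf.py; python3 -m inch '-1 0 -0.005 0 0 0 0;-1 0 -0.005 0 0 0 0;-1 0 -0.004 0 0 0 0;-1 0 0 0 0 0 0;-1 0 0 0 0 0 0'; python3 gf.py
```

```text
clock: 9.57
tool_pos: [0.5285, 0.0952, 0.2054]
eef_rot: [-0.016, 1.0, -0.001, -0.0]
contact_force: [0.6, 0.7, 0.6]
opening: 0.004
finger_force: 0.0
t 9.57 tcp in gate frame x 0.0005 y -0.0006 z 0.2054 F [0.6 0.7 0.6] q [-1.550e-02  9.999e-01 -1.400e-03 -4.000e-04] op 0.004
clock: 9.98
tool_pos: [0.5287, 0.0875, 0.2058]
eef_rot: [-0.02, 1.0, 0.0, 0.0]
contact_force: [0.0, 1.4, 0.4]
opening: 0.008
finger_force: 0.3
t 9.98 tcp in gate frame x 0.0004 y -0.0083 z 0.2058 F [0.1 1.4 0.4] q [-2.030e-02  9.998e-01  4.000e-04  2.000e-04] op 0.008
```

```bash
python3 -m inch '-1 0 -0.004 0 0 0 0;-1 0 -0.003 0 0 0 0;-1 0 0 0 0 0 0;-1 0 0 0 0 0 0'; python3 gf.py; python3 -m inch '-1 0 -0.003 0 0 0 0;-1 0 0 0 0 0 0;-1 0 0 0 0 0 0'; python3 gf.py
```

```text
clock: 10.32
tool_pos: [0.5289, 0.0794, 0.2057]
eef_rot: [-0.02, 1.0, 0.0, -0.0]
contact_force: [0.3, 2.2, -1.1]
opening: 0.004
finger_force: 0.7
t 10.32 tcp in gate frame x 0.0003 y -0.0163 z 0.2057 F [ 0.4  2.2 -1.1] q [-1.950e-02  9.998e-01  1.000e-04 -0.000e+00] op 0.004
clock: 10.57
tool_pos: [0.529, 0.0769, 0.2057]
eef_rot: [-0.02, 1.0, 0.0, 0.0]
contact_force: [0.8, 3.5, -1.1]
opening: 0.006
finger_force: 1.4
t 10.57 tcp in gate frame x 0.0003 y -0.0188 z 0.2057 F [ 0.9  3.5 -1.1] q [-1.980e-02  9.998e-01  4.000e-04  1.000e-04] op 0.006
```

Now I'll back off left, look with numbers only, and position on the near side.

```bash
python3 -m inch '-1 0 0.02 0 0 0 0;-1 0 0.04 0 0 0 0;-1 0.035 0.04 0 0 0 0;-1 0.04 0.04 0 0 0 0;-1 0 0.02 0 0 0 0;-1 0 0 0 0 0 0;-1 0 0 0 0 0 0'; python3 gf.py; python3 lev.py
```

```text
clock: 11.15
tool_pos: [0.4669, 0.215, 0.2059]
eef_rot: [-0.021, 1.0, -0.001, 0.0]
contact_force: [0.1, -0.3, -0.0]
opening: 0.001
finger_force: 0.0
t 11.15 tcp in gate frame x -0.0565 y 0.1215 z 0.2059 F [ 0.  -0.3 -0. ] q [-2.050e-02  9.998e-01 -5.000e-04  4.000e-04] op 0.001
top 257 mean [-0.0048 -0.0488  0.2244] top [-0.0023 -0.0566  0.2403] min [-0.02  -0.073  0.175] max [ 0.016 -0.023  0.246]
scene 250 mean [ 0.0059 -0.0456  0.2147] top [ 0.0033 -0.0553  0.2402] min [-0.014 -0.071  0.172] max [ 0.02  -0.025  0.246]
```

```bash
python3 -m inch '-1 0.01 -0.035 0 0 0 0;-1 0 -0.04 0 0 0 0;-1 0 -0.04 0 0 0 0;-1 0 -0.035 0 0 0 0;-1 0 -0.017 0 0 0 0;-1 0 0 0 0 0 0;-1 0 0 0 0 0 0'; python3 gf.py; python3 -m inch '-1 -0.015 0 0 0 0 0;-1 -0.01 0 0 0 0 0;-1 -0.005 0 0 0 0 0;-1 -0.005 0 0 0 0 0;-1 0 0 0 0 0 0'; python3 gf.py
```

```text
clock: 11.83
tool_pos: [0.4635, 0.045, 0.2057]
eef_rot: [-0.017, 1.0, -0.0, 0.0]
contact_force: [0.0, 0.6, -1.1]
opening: 0.006
finger_force: 0.0
t 11.83 tcp in gate frame x -0.0664 y -0.0482 z 0.2057 F [ 0.1  0.6 -1.1] q [-1.670e-02  9.999e-01 -5.000e-04  0.000e+00] op 0.006
clock: 12.25
tool_pos: [0.499, 0.0499, 0.2057]
eef_rot: [-0.02, 1.0, 0.0, 0.0]
contact_force: [0.1, 0.9, 0.6]
opening: 0.005
finger_force: 0.0
t 12.25 tcp in gate frame x -0.0308 y -0.0447 z 0.2057 F [0.2 0.9 0.6] q [-2.000e-02  9.998e-01  3.000e-04  4.000e-04] op 0.005
```

```bash
python3 -m inch '-1 -0.005 0 0 0 0 0;-1 -0.005 0 0 0 0 0;-1 -0.005 0 0 0 0 0;-1 -0.004 0 0 0 0 0;-1 0 0 0 0 0 0'; python3 gf.py; python3 -m inch '-1 -0.005 0 0 0 0 0;-1 -0.005 0 0 0 0 0;-1 -0.005 0 0 0 0 0;-1 -0.004 0 0 0 0 0;-1 0 0 0 0 0 0'; python3 gf.py
```

```text
clock: 12.67
tool_pos: [0.518, 0.0499, 0.2057]
eef_rot: [-0.02, 1.0, 0.0, 0.0]
contact_force: [-2.6, 0.1, 2.4]
opening: 0.008
finger_force: 1.2
t 12.67 tcp in gate frame x -0.0118 y -0.0454 z 0.2057 F [-2.6  0.2  2.4] q [-1.950e-02  9.998e-01  1.000e-04  4.000e-04] op 0.008
clock: 13.08
tool_pos: [0.5372, 0.0508, 0.2054]
eef_rot: [-0.02, 1.0, 0.0, 0.0]
contact_force: [-1.6, 0.4, -0.1]
opening: 0.003
finger_force: 0.8
t 13.08 tcp in gate frame x 0.0075 y -0.0452 z 0.2054 F [-1.6  0.4 -0.1] q [-1.950e-02  9.998e-01  3.000e-04  4.000e-04] op 0.003
```

Moving freely; now the last stretch, slowly.

```bash
python3 -m inch '-1 -0.004 0 0 0 0 0;-1 -0.003 0 0 0 0 0;-1 0 0 0 0 0 0'; python3 gf.py; python3 -m inch '-1 -0.002 0 0 0 0 0;-1 -0.002 0 0 0 0 0;-1 0 0 0 0 0 0'; python3 gf.py
```

```text
clock: 13.33
tool_pos: [0.5438, 0.0509, 0.2055]
eef_rot: [-0.02, 1.0, 0.0, 0.0]
contact_force: [-1.8, 0.3, -1.5]
opening: 0.002
finger_force: 0.9
t 13.33 tcp in gate frame x 0.0141 y -0.0453 z 0.2055 F [-1.8  0.4 -1.5] q [-1.960e-02  9.998e-01  2.000e-04  3.000e-04] op 0.002
clock: 13.58
tool_pos: [0.5476, 0.051, 0.2057]
eef_rot: [-0.02, 1.0, 0.0, 0.0]
contact_force: [-1.6, 0.3, -1.2]
opening: 0.004
finger_force: 1.0
t 13.58 tcp in gate frame x 0.0178 y -0.0454 z 0.2057 F [-1.6  0.3 -1.2] q [-1.960e-02  9.998e-01  1.000e-04  2.000e-04] op 0.004
```

```bash
python3 -m inch '-1 -0.002 0 0 0 0 0;-1 0 0 0 0 0 0'|grep contact; python3 -m inch '-1 -0.002 0 0 0 0 0;-1 0 0 0 0 0 0'|grep contact;  python3 gf.py
```

```text
contact_force: [-3.2, 0.6, -1.6]
contact_force: [-6.5, 0.6, -0.3]
t 13.92 tcp in gate frame x 0.0202 y -0.0455 z 0.2054 F [-6.5  0.9 -0.3] q [-1.970e-02  9.998e-01 -3.000e-04 -1.500e-03] op 0.005
```

The force is rising at the end stop. I'll give it one small nudge, then retreat and look.

```bash
python3 -m inch '-1 -0.0015 0 0 0 0 0;-1 0 0 0 0 0 0;-1 0 0 0 0 0 0'; python3 gf.py; python3 -m inch '-1 0.03 0 0 0 0 0;-1 0.04 0 0 0 0 0;-1 0.03 0 -0.02 0 0 0;-1 0 0.02 -0.04 0 0 0;-1 0 0.04 -0.02 0 0 0;-1 0 0.04 0 0 0 0;-1 0 0.04 0 0 0 0;-1 0 0.04 0 0 0 0;-1 0 0.02 0 0 0 0;-1 0 0 0 0 0 0;-1 0 0 0 0 0 0;-1 0 0 0 0 0 0'; python3 gf.py; sed -i 's/lew_/lex_/;s/<.09)/<.11)/' lev.py; python3 lev.py
```

```text
clock: 14.17
tool_pos: [0.5504, 0.051, 0.2053]
eef_rot: [-0.02, 1.0, -0.0, -0.002]
contact_force: [-8.5, -0.0, 1.2]
opening: 0.006
finger_force: 3.7
t 14.17 tcp in gate frame x 0.0206 y -0.0455 z 0.2053 F [-8.5  0.3  1.2] q [-1.970e-02  9.998e-01 -4.000e-04 -2.500e-03] op 0.006
clock: 15.17
tool_pos: [0.4461, 0.242, 0.2818]
eef_rot: [-0.019, 1.0, -0.0, 0.001]
contact_force: [-0.1, -1.4, 0.8]
opening: 0.005
finger_force: 0.0
t 15.17 tcp in gate frame x -0.0762 y 0.1494 z 0.2818 F [-0.1 -1.4  0.8] q [-1.890e-02  9.998e-01 -2.000e-04  8.000e-04] op 0.005
top 305 mean [ 0.0435 -0.0467  0.2139] top [ 0.0526 -0.0529  0.2335] min [ 0.021 -0.07   0.173] max [ 0.071 -0.022  0.239]
scene 233 mean [ 0.0545 -0.0433  0.2108] top [ 0.0554 -0.0542  0.2346] min [ 0.023 -0.075  0.168] max [ 0.073 -0.023  0.241]
```

View pics/lex_top.png

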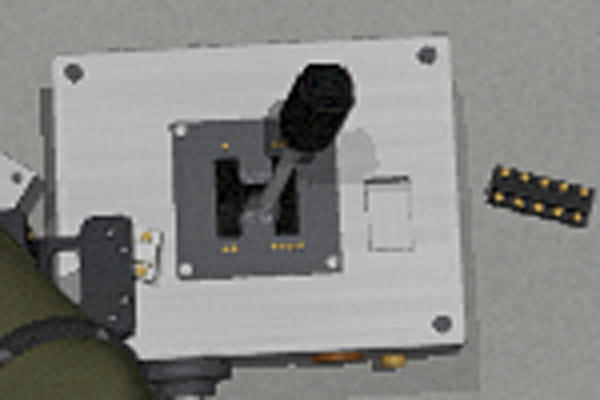

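The lever stands fully forward right, at grip (318,108) in the crop. Fore is about 0.28 and across about 0.28. Nothing else has moved and the robot is clear.

```bash
python3 -c "from plant import r;print(r.finish_job())"
```

```text
the job is handed in; nothing more can be done
None
```

The lever is in third gear: it was pushed, never gripped, with the measured tool force staying below about 9 N. It came to rest against the end stop at about 0.28 rad forward and 0.28 rad right by camera; the robot is clear, nothing else looked moved in the last picture, and the job was handed in after about 15 s with no verdict returned.

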